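# Wedge the gel mould tight in its casting stand

## Task

Lock the clear gel mould in its casting stand: stand the grey wedge (the tapered bar, not the plain one beside it) with its nose loosely in the slot between mould and rail, straight face to the rail, flat on the stand's plate, and let go of it. Then tap or push the steel button on its butt end along the slot, going by feel, until the mould is clamped tight against its gasket and the wedge stays locked by itself: a steady push of about 12 newtons is right, much more overstresses the mould. Leave everything else where it is.

Things in the scene. Friction and masses are not known exactly. Their poses are not given: they have to be found in the camera images.
- stand: White plastic gel casting stand, fixed. Origin under its plate (bench level), z up. The plate is 10 mm thick, x -67 to +92 mm, y -85 to +175 mm. On it lies the mould between two side guides (20 mm high, out to y = +-65 mm), a sprung back stop on the mould's +x side, and a straight fixed rail on its -x side. The wedge slot, between rail and mould, is open at the top and both ends.
- slot_mouth (a point): Point at the slot's +y end (its mouth): on the rail's face towards the mould, at the slot's floor, 10 mm above the bench. Axes as the stand's. The wedge enters here and is driven straight towards -y along the rail, whose upright face runs along y. Here the slot is 10.5 to 17 mm wide in x at the start; inwards the mould's sloped ledge narrows it 1 in 5, as the wedge's slope does.
- rail_top (a point): Point on top of the rail, at the middle of its length. Rail: 12 mm thick, 26 mm high above the plate, 70 mm long; its face towards the mould lies at x = -41 mm of the stand, from y = +50 mm (the mouth) to y = -20 mm, with a low rib behind it out to x = -59 mm. Axes as the stand's.
- run_in (a point): Point on the stand's plate, 60 mm in +y from the mouth: the free strip of plate, level with the slot's floor, on which the wedge's head and butt lie while its nose is in the slot. Axes as the stand's.
- mould_centre (a point): Loose clear plastic gel mould (open tray with a grey comb), 80 mm in its x, 110 mm in y, 34 mm high (47 mm with the comb), 0.4 kg, in the stand; point at the tray's centre, half-way up. Axes as the stand's. On its -x side it has a white ledge, 70 mm long and 30 mm high, with a sloped face: 43 mm from the tray's centre in -x at y = +50 mm (the slot's mouth), 57 mm at y = -20 mm.
- wedge_head (a point): Centre, half-way up, of the parallel head of the loose grey wedge (28 mm high, 120 g, on the bench). Head 22 mm wide in x, y -20 to +20 mm. From y = -20 to the nose at y = -100 it narrows from 22 to 6 mm: the face at x = -11 is straight (goes against the rail), the other slopes 1 in 5 (against the mould). In the slot its axes are parallel to the stand's.
- wedge_nose (a point): Point on the wedge: lower edge of the nose, at the straight face (x = -11, y = -100 mm, underside, in the wedge's axes).
- wedge_button (a point): Tip of the smooth steel striking button, a low dome (20 mm across) on the wedge's butt face, half-way up, at y = +26 mm from the head's centre: push here towards -y. Lateral pull on it cocks the wedge in the slot, and a cocked wedge works loose when let go: ease off and push again, so that it beds flat on the rail.
- wedge: The same wedge, origin under the middle of its head. Driving it: a light resistance (1 to 4 N) only slides the mould back to its gasket; from there the push rises by roughly 1 to 2 N per mm. Once pushed with about 12 N it is locked tight; under 9 N it is too loose, over 15 N overstresses the mould. It does not spring back.
- mould: The same mould, origin under its middle. It lies with up to 2.5 mm of play before a rubber gasket plate on stiff springs (8 N per mm), whose stop is set differently each time by up to 4 mm: so the depth at which the wedge locks (nose 40 to 65 mm past the mouth) has to be felt.
- spacer_centre (a point): Plain grey bar with parallel sides, 18 x 110 x 28 mm, not needed; point at its centre. It lies near the wedge and is the one without a taper.
- bottle_amber: Bystander: amber bottle with a black cap, 52 mm across, 104 mm high; origin at the centre of its underside.
- beaker_100: Bystander: small glass beaker, 61 mm across, 72 mm high; origin at the centre of its underside.
- tube_1: Bystander: capped tube lying on the bench, 107 mm long; origin at the centre of its underside.
- forceps: Bystander: steel forceps lying on the bench, 130 mm long; origin at the centre of its underside.
- dish_100: Bystander: flat round dish, 97 mm across, 16 mm high; origin at the centre of its underside.
- timer: Bystander: small bench timer, 68 x 68 x 19 mm; origin at the centre of its underside.
- marker_2: Bystander: marker pen lying on the bench, 133 mm long; origin at the centre of its underside.

How it is judged:
On the way, in this order (a step that is already met when the one before it is completed fails the run):
1. the wedge stands loosely in the slot, nose at least 4 mm inside the mouth, flat and let go (z of wedge_nose in the frame of slot_mouth between -0.003 and 0.004 m and x of wedge_nose in the frame of slot_mouth between -0.004 and 0.012 m and angle between the y axis of wedge_head and the y axis of stand, either way round below 0.12 rad and angle between wedge_head's own z axis and vertical below 0.06 rad and y of wedge_nose in the frame of slot_mouth between -0.06 and -0.004 m and contact force between mould and wedge below 5 N and contact force between the fingers and wedge below 0.2 N), for 0.2 s.
2. the wedge is driven in until it presses on the mould with more than 5 N (z of wedge_nose in the frame of slot_mouth between -0.003 and 0.004 m and x of wedge_nose in the frame of slot_mouth between -0.004 and 0.012 m and angle between the y axis of wedge_head and the y axis of stand, either way round below 0.12 rad and angle between wedge_head's own z axis and vertical below 0.06 rad and contact force between mould and wedge above 5 N), for 0.2 s.
At the end, for the whole second after the job is handed in: The wedge lies flat in the slot (within 4 mm of the plate, tilted under 0.06 rad, within 0.12 rad of the slot's direction), its nose 30 to 78 mm past the mouth, at rest, and by itself still presses on the mould with more than 5 N; the mould lies flat on the stand's plate (all of step 2 and y of wedge_nose in the frame of slot_mouth between -0.078 and -0.03 m and angle between mould_centre's own z axis and vertical below 0.04 rad and z of mould_centre in the frame of stand between 0.023 and 0.031 m and linear speed of wedge below 0.005 m/s); the robot touches nothing.
It fails at once if the mould is overstressed: the wedge presses on it with more than 24 N (contact force between mould and wedge above 24 N).
It fails at once if the plain bar is moved more than 4 cm (distance of spacer_centre from where it was at the start of the episode above 0.04 m).
It fails at once if a bystander is moved more than 4 cm (distance of any of bottle_amber, beaker_100, tube_1, forceps, dish_100, timer, marker_2 from where it was at the start of the episode above 0.04 m).
It also fails if it takes over 61 s, if anything falls off the work surface, if the arm or the gripper's body presses on something with over 40 N, if the wrist force passes 120 N, or if a joint passes its speed limit or range.

## Robot

A 7-joint arm with a two-finger parallel gripper is mounted at the origin on a cart in front of the work surface, level with it; the furniture and walls round the work are solid. World frame = base frame: x ahead of the robot, y to its left, z up, the work surface at z = 0. Lengths are in m, angles in rad, forces in N, time in s.
With the tool pointing down it reaches from about 0.425 to 0.875 m from the base axis. Payload 4.7 kg.
Tool frame: the origin (TCP) lies at the very end of the fingers, on their centre line; the grasp point (between the pads) lies 19 mm behind it; z points along the fingers, y is the line along which they close (so a half turn about z gives the same grasp; the last joint's range is limited). The gripper opens to 87 mm and grips with 3 to 60 N. Pads are 19 mm wide; open, the fingers measure 117 mm over their backs; the gripper's body (75 mm by 190 mm) begins 51 mm behind the grasp point.
Start: joints at [0.014, 0.321, -0.07, 1.45, 0.023, 1.371, -0.057], TCP at [0.65, -0, 0.223] pointing down, gripper open.
Joint ranges: [-2.86, 2.86], [-0.3, 2.09], [-1.38, 1.24], [0.06, 2.45], [-1.56, 4.7], [0.09, 2.05], [-2.69, 2.69]. Speed limits (rad/s): [2.57, 2.57, 3.14, 3.14, 3.14, 3.14, 3.14].

## Interface

Orientations are given as a rotation vector (axis times angle).
In Python, from bench import ctrl, vision gives the robot as it stands.
- The arm moves only by the tool jog_arm, never from a script. Its argument "increments" is a list of rows, each an object of numbers: "tx", "ty", "tz": the shift along the tool's x, y, z in mm; "wx", "wy", "wz": the turn, a rotation vector about the tool's x, y, z in rad; "gripper": the opening, from 0 (shut) to 1 (fully open). In form: [{"tx": .., "ty": .., "tz": .., "wx": .., "wy": .., "wz": .., "gripper": ..}, ...]. A call has exactly 5 rows; each row is the pose to reach, as a shift and turn from the pose commanded when the call began, along the tool's axes at that moment; what a row does not reach only later rows make up. A row lasts 1/12 s, in which the tool goes at most 41.7 mm and 7.16 degrees, less where a joint would pass 70% of its speed; a pose out of reach is approached as far as the arm can. A call with a gripper value outside its range is refused whole. The fingers move at their own pace and stop on an object; "grip_force" is the grip in N (left out, the last holds). Time passes only in rows, so rows that repeat a pose let the fingers close, or fill a call up. It gives the time, the measured TCP pose, the force, the opening and the grip force at its end, in the units of the state.
- ctrl.get_state(): the state, without advancing time (a new reading comes with each control period).
- vision.get_image(name): name is "scene" or "side" or "wrist"; returns a dict with "color" (400x640x3 uint8, blue, green, red), "fx", "fy", "cx", "cy" (pixels), "extrinsics" (4x4, takes a point from world to camera coordinates). Camera axes: x right, y down, z forward; pixel columns grow to the right and rows downward; lengths in m; the calibration is good to about 2 mm. The wrist camera is an equidistant fisheye: a pixel r from the principal point sees the ray r / f radians off the axis. A picture is of the moment at which its call begins. There is no depth.
- ctrl.close_job(): hands the job in; it is judged then, once.
Trained networks look in the newest picture that a camera, given by its name, has taken for a name from the list of things; names that differ only in an ending like _2 or _b are one class to them, and where a whole thing is asked for, a point or a joint stands for the part that bears it (a point fixed in the world has none). Each returns a list of dicts, best first, with "conf" (0 to 1); they miss things now and then, are a little off and sometimes report something else, mostly with a low value. They report only what shows in the picture. A call takes as long as a camera call.
- vision.spot_in(camera, thing): "bbox" ([left, top, right, bottom] in pixels, round what is visible of it).
The state is a dict: "time": time; "joint_positions": joint angles; "qd": joint speeds; "joint_torque": joint torques, N m; "position": TCP position; "tool_rot": TCP orientation; "ft_force": force on the tool from outside, world axes, zero at the start; "torque": the same for the moment, N m; "grip_width": opening from 0.0 (shut) to 1.0 (fully open); "grip_force": force on a finger pad.
Only numpy, scipy, OpenCV 4.12 (cv2) and the standard library are available. Lean on these libraries where they do the work, as an engineer would, in place of code of your own. Each camera call takes 0.05 s, during which the arm holds its last target. There are 200 camera calls.

## Working session

There is one attempt and no reset: what is moved stays moved. The work goes in short steps, Python scripts to look and compute and a tool call to move; the robot and the scene stay as the last step left them, time stands still between calls to the robot, and variables do not carry over. Pictures are saved under pics/ and viewed, at most 10 in all, crops included, and the job is handed in when it is done.

Besides the shell and the picture viewer there is one more tool, called after ">>>" as a command line: name --argument value ..., lists and objects as JSON in quotes. jog_arm: Moves the arm, as the interface text tells. Its arguments: {"type":"object","properties":{"increments":{"type":"array"},"grip_force":{"type":"number"}},"required":["increments"]}

```bash
mkdir -p pics; ls; cat > h.py <<'E'
import numpy as np, cv2
from bench import ctrl, vision
def snap(n,fn):
    im=vision.get_image(n); cv2.imwrite('pics/'+fn,im['color']); return im
def ray(im,u,v,fish=False):
    E=np.array(im['extrinsics']);R=E[:3,:3];c=-R.T@E[:3,3]
    x=(u-im['cx'])/im['fx'];y=(v-im['cy'])/im['fy']
    if fish:
        r=np.hypot(x,y);s=np.sin(r)/r if r>1e-9 else 1;d=np.array([x*s,y*s,np.cos(r)])
    else: d=np.array([x,y,1])
    return c,R.T@d
def onz(im,u,v,z,fish=False):
    c,d=ray(im,u,v,fish);return c+d*(z-c[2])/d[2]
def proj(im,p,fish=False):
    E=np.array(im['extrinsics']);q=E[:3,:3]@np.array(p)+E[:3,3]
    if fish:
        r=np.hypot(q[0],q[1]);t=np.arctan2(r,q[2]);k=t/r if r>1e-9 else 1/q[2];x,y=q[0]*k,q[1]*k
    else: x,y=q[:2]/q[2]
    return np.array([im['cx']+im['fx']*x,im['cy']+im['fy']*y])
E
python3 - <<'E'
from h import *
for n in ['scene','side','wrist']:
    im=snap(n,n+'0.png');E=np.array(im['extrinsics']);print(n,im['fx'],im['cx'],im['cy'],-E[:3,:3].T@E[:3,3],E[2,:3])
    for t in ['stand','wedge','spacer_centre','mould','wedge_button']:
        print(t,[(np.round(d['bbox']),round(d['conf'],2)) for d in vision.spot_in(n,t)[:2]])
print(ctrl.get_state())
a=cv2.imread('pics/scene0.png');b=cv2.imread('pics/wrist0.png')
E
```

```text
pics
scene 368.0034560158481 328.0626205435241 200.25328687267307 [0.04220991 0.82904333 0.70050626] [ 0.45992015 -0.69907708 -0.54750771]
stand [(array([308., 200., 386., 247.]), 0.75)]
wedge [(array([255., 250., 299., 281.]), 0.91), (array([201., 294., 222., 335.]), 0.25)]
spacer_centre []
mould [(array([335., 187., 370., 223.]), 0.91)]
wedge_button [(array([257., 252., 298., 283.]), 0.93)]
side 413.6259196622472 315.83274795483203 202.23642624089476 [-0.17955928  1.31655154  0.8422077 ] [ 0.44249249 -0.76672283 -0.46511988]
stand [(array([301., 201., 362., 230.]), 0.92)]
wedge [(array([268., 231., 296., 254.]), 0.57)]
spacer_centre [(array([296., 243., 319., 270.]), 0.79)]
mould [(array([321., 191., 349., 211.]), 0.78)]
wedge_button [(array([269., 234., 297., 252.]), 0.76), (array([377., 173., 390., 178.]), 0.25)]
wrist 309.70691628693146 322.28506384714046 196.20330935965083 [0.64896535 0.076517   0.3842925 ] [ 1.95289353e-04 -2.80559952e-01 -9.59836484e-01]
stand [(array([148.,  79., 295., 264.]), 0.81)]
wedge []
spacer_centre []
mould [(array([182., 174., 261., 260.]), 0.82)]
wedge_button []
{'time': 0.9, 'joint_positions': array([ 0.01408662,  0.32100537, -0.07010398,  1.4505158 ,  0.02259339,
        1.37079935, -0.05691958]), 'qd': array([-8.98481215e-04, -3.59633601e-04,  5.78427888e-04, -6.97051374e-04,
        8.35809532e-05,  8.76322421e-04, -9.37157274e-04]), 'joint_torque': array([-9.72989656e-04, -4.91097164e+01, -4.03759126e-01, -3.12768495e+01,
       -6.37215399e-02,  3.35796538e-02,  4.09972404e-05]), 'position': array([ 6.50012214e-01, -1.16641036e-05,  2.22575126e-01]), 'tool_rot': array([2.22137590e+00, 2.22141063e+00, 2.49774403e-05]), 'ft_force': array([ 0.151125  ,  0.03547401, -0.03382683]), 'torque': array([-0.01689682, -0.01996169, -0.00428395]), 'grip_force': 0.0, 'grip_width': 1.004793134947761}
```

View pics/scene0.png

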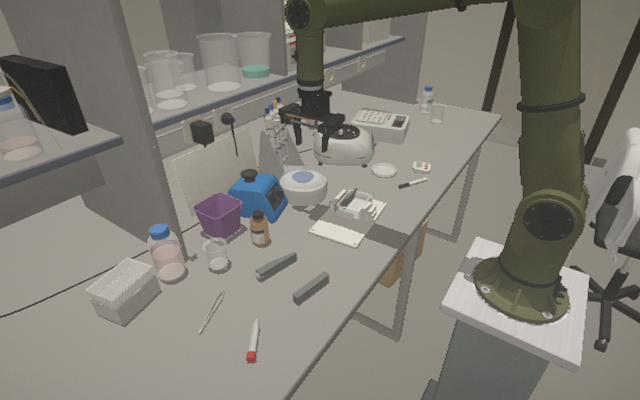

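View pics/wrist0.png

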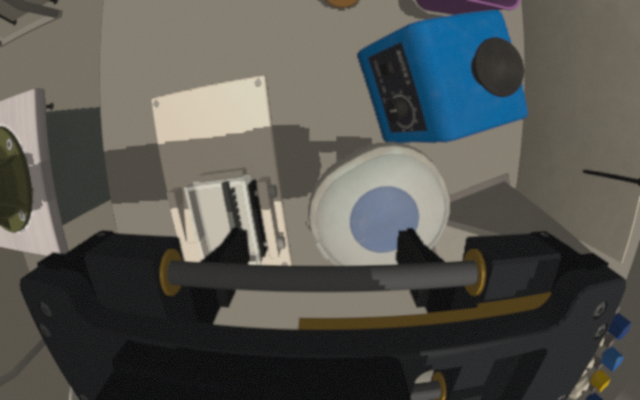

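The scene picture shows two grey bars, at about (277,265) and (311,288), and the stand at (345,220). In the wrist picture the stand's far corners are at (153,98) and (262,80). The rail is on the left, which is world -x.

```bash
python3 - <<'E'
from h import *
im=vision.get_image('wrist')
P=[onz(im,u,v,.01,True) for u,v in [(153,98),(262,80),(288,263)]]
for p in P: print(p.round(4))
a=P[1]-P[0];print('yaw',np.degrees(np.arctan2(a[1],a[0])),np.linalg.norm(a))
s=vision.get_image('scene')
for uv in [(258,272),(296,258),(296,297),(327,279),(277,265),(311,288),(260,230)]: print(uv,onz(s,*uv,.02).round(3))
c=cv2.resize(s['color'][225:325,190:390],None,fx=4,fy=4,interpolation=cv2.INTER_CUBIC);cv2.imwrite('pics/z.png',c)
E
```

```text
[0.426  0.1018 0.01  ]
[0.5767 0.1123 0.01  ]
[ 0.602  -0.1284  0.01  ]
yaw 4.006639572938733 0.15100411052036244
(258, 272) [0.576 0.346 0.02 ]
(296, 258) [0.527 0.248 0.02 ]
(296, 297) [0.442 0.358 0.02 ]
(327, 279) [0.413 0.266 0.02 ]
(277, 265) [0.552 0.298 0.02 ]
(311, 288) [0.429 0.314 0.02 ]
(260, 230) [0.692 0.211 0.02 ]
```

View pics/z.png

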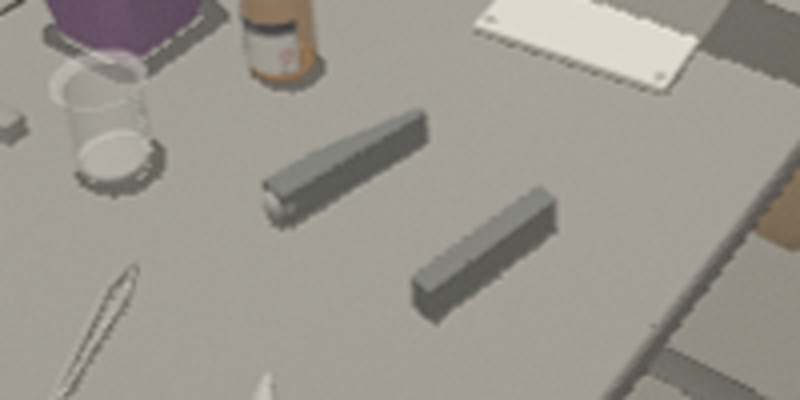

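>>> jog_arm --increments '[{"tx": 36,"ty": -20,"gripper": 1},{"tx": 72,"ty": -40,"gripper": 1},{"tx": 108,"ty": -60,"gripper": 1},{"tx": 144,"ty": -80,"gripper": 1},{"tx": 180,"ty": -100,"gripper": 1}]'

```text
validation failed for argument at $.in...
```

```bash
python3 - <<'E'
from h import *
im=snap('wrist','w1.png')
print(ctrl.get_state()['position'],ctrl.get_state()['time'])
cv2.imwrite('pics/w1b.png',cv2.resize(im['color'][0:300,120:520],None,fx=2,fy=2,interpolation=cv2.INTER_CUBIC))
for t in ['stand','wedge','spacer_centre','wedge_button']:
        print(t,[(np.round(d['bbox']),round(d['conf'],2)) for d in vision.spot_in('wrist',t)[:2]])
E
```

```text
[6.50029165e-01 2.02545947e-05 2.22579532e-01] 1.05
stand [(array([150.,  79., 294., 263.]), 0.81)]
wedge [(array([150.,  74., 290., 265.]), 0.26)]
spacer_centre []
wedge_button []
```

View pics/w1b.png

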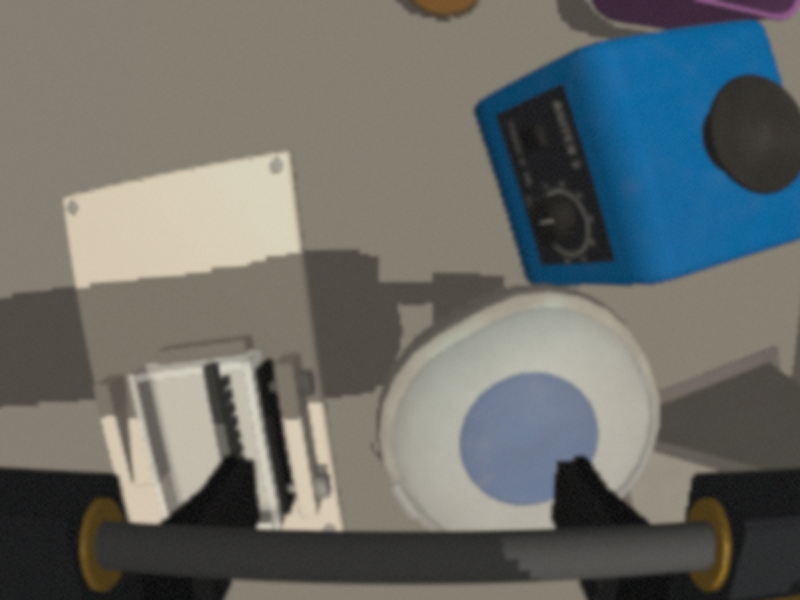

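The move was refused, so I'll give every field in each row. The picture shows the stand's plate corners at (152,99) and (265,76) in full-image pixels, and the slot at about (187,195).

>>> jog_arm --increments '[{"tx": 36,"ty": -20,"tz": 0,"wx": 0,"wy": 0,"wz": 0,"gripper": 1},{"tx": 72,"ty": -40,"tz": 0,"wx": 0,"wy": 0,"wz": 0,"gripper": 1},{"tx": 108,"ty": -60,"tz": 0,"wx": 0,"wy": 0,"wz": 0,"gripper": 1},{"tx": 144,"ty": -80,"tz": 0,"wx": 0,"wy": 0,"wz": 0,"gripper": 1},{"tx": 180,"ty": -100,"tz": 0,"wx": 0,"wy": 0,"wz": 0,"gripper": 1}]' --grip_force 20

```text
time: 1.67
position: [0.5489, 0.1814, 0.2228]
tool_rot: [2.221, 2.221, 0.001]
ft_force: [0.1, 0.5, 0.8]
grip_width: 1.0
grip_force: 0.0
```

```bash
python3 - <<'E'
from h import *
im=snap('wrist','w2.png')
print(ctrl.get_state()['position'],ctrl.get_state()['time'])
cv2.imwrite('pics/w2b.png',cv2.resize(im['color'][0:300,120:520],None,fx=2,fy=2,interpolation=cv2.INTER_CUBIC))
for t in ['stand','wedge','spacer_centre','wedge_button']:
        print(t,[(np.round(d['bbox']),round(d['conf'],2)) for d in vision.spot_in('wrist',t)[:2]])
E
```

```text
[0.54354486 0.19247448 0.2231382 ] 1.7167
stand [(array([234., 218., 354., 328.]), 0.81)]
wedge [(array([311.,  27., 350., 131.]), 0.73)]
spacer_centre [(array([215.,  29., 243., 118.]), 0.91), (array([421.,   1., 486.,  46.]), 0.68)]
wedge_button [(array([316.,  29., 349., 129.]), 0.9)]
```

View pics/w2b.png

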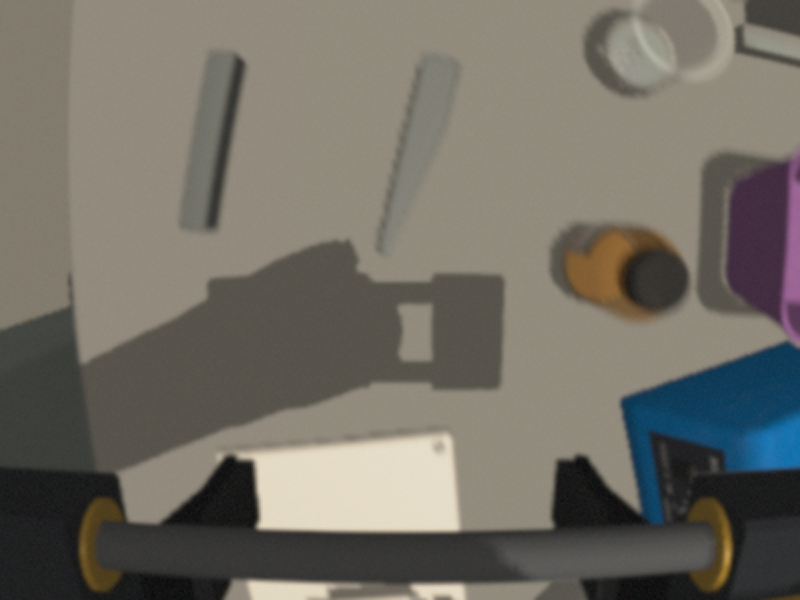

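The picture shows the wedge at full-image pixels butt (332,28)-(350,31) and nose (310,126), with its straight face to the left. The plain bar is at about (226,70) and the plate corners at (229,226) and (346,216).

```bash
python3 - <<'E'
from h import *
im=vision.get_image('wrist'); f=lambda u,v,z:onz(im,120+u/2,v/2,z,True)
A=f(425,57,.028);B=f(460,62,.028);N=f(379,247,.028);N2=f(392,252,.028);K=f(447,140,.028)
C1=f(218,455,.01);C2=f(452,432,.01)
for n,p in zip('A B N N2 K C1 C2'.split(),[A,B,N,N2,K,C1,C2]):print(n,p.round(4))
d=A-N;print('wedge yaw',np.degrees(np.arctan2(-d[0],d[1])),np.linalg.norm(d),np.linalg.norm(A-B))
a=C2-C1;print('stand yaw',np.degrees(np.arctan2(a[1],a[0])),np.linalg.norm(a))
for cam in ['scene','side']:
    s=vision.get_image(cam)
    for n in ['wedge','wedge_button','spacer_centre','stand']: 
        r=vision.spot_in(cam,n)
        if r: b=r[0]['bbox'];print(cam,n,r[0]['conf'],onz(s,(b[0]+b[2])/2,(b[1]+b[3])/2,.014).round(3))
print(ctrl.get_state()['position'],np.array(im['extrinsics']).round(3))
E
```

```text
A [0.5609 0.3497 0.028 ]
B [0.5807 0.3471 0.028 ]
N [0.5348 0.2383 0.028 ]
N2 [0.5422 0.2354 0.028 ]
K [0.5733 0.3003 0.028 ]
C1 [0.424  0.1026 0.01  ]
C2 [0.58   0.1199 0.01  ]
wedge yaw -13.181916149451256 0.11445028775557546 0.020049309469638153
stand yaw 6.347877020846426 0.1569494252096466
scene wedge 0.41 [0.71  0.202 0.014]
scene wedge_button 0.78 [0.547 0.303 0.014]
scene spacer_centre 0.95 [0.432 0.304 0.014]
scene stand 0.81 [0.502 0.016 0.014]
side wedge 0.61 [0.564 0.291 0.014]
side wedge_button 0.52 [0.477 0.03  0.014]
side spacer_centre 0.8 [0.431 0.307 0.014]
side stand 0.65 [0.495 0.03  0.014]
[0.55011532 0.17978747 0.22252294] [[ 1.     0.001  0.001 -0.55 ]
 [ 0.    -0.96   0.281  0.138]
 [ 0.001 -0.281 -0.96   0.44 ]
 [ 0.     0.     0.     1.   ]]
```

>>> jog_arm --increments '[{"tx": 30,"ty": 4,"tz": 20,"wx": 0,"wy": 0,"wz": 0.06,"gripper": 1},{"tx": 60,"ty": 8,"tz": 40,"wx": 0,"wy": 0,"wz": 0.12,"gripper": 1},{"tx": 90,"ty": 11,"tz": 60,"wx": 0,"wy": 0,"wz": 0.18,"gripper": 1},{"tx": 120,"ty": 14,"tz": 80,"wx": 0,"wy": 0,"wz": 0.23,"gripper": 0.6},{"tx": 150,"ty": 17,"tz": 100,"wx": 0,"wy": 0,"wz": 0.23,"gripper": 0.6}]'

```text
time: 2.88
position: [0.5672, 0.3313, 0.1217]
tool_rot: [2.464, 1.949, 0.001]
ft_force: [0.3, -0.2, -0.5]
grip_width: 0.922
grip_force: 0.0
```

```bash
python3 - <<'E'
from h import *
im=vision.get_image('wrist');im=snap('wrist','w3.png')
print(ctrl.get_state()['position'],ctrl.get_state()['tool_rot'],ctrl.get_state()['time'])
c=im['color'].copy()
for p in [(.561,.3497,.028),(.5348,.2383,.028),(.567,.330,.028)]: print(proj(im,p,True))
for n in ['beaker_100','bottle_amber']:
  for d in vision.spot_in('wrist',n)[:2]: print(n,d['conf'],np.round(d['bbox']))
  for d in vision.spot_in('scene',n)[:1]:
    b=d['bbox'];s=vision.get_image('scene');print(onz(s,(b[0]+b[2])/2,b[3]-8,0.0))
cv2.imwrite('pics/w3b.png',c[0:400,60:600])
E
```

```text
[0.56251023 0.33575465 0.11773217] [-2.44962077 -1.95837577  0.00871454] 2.9833
[318.63219681 187.83474253]
[318.22409647 301.61258609]
[330.69011942 208.18689997]
beaker_100 0.56 [436.  99. 530. 178.]
[0.72723161 0.36172786 0.        ]
bottle_amber 0.53 [434. 249. 450. 262.]
[0.69174671 0.22077831 0.        ]
```

View pics/w3b.png

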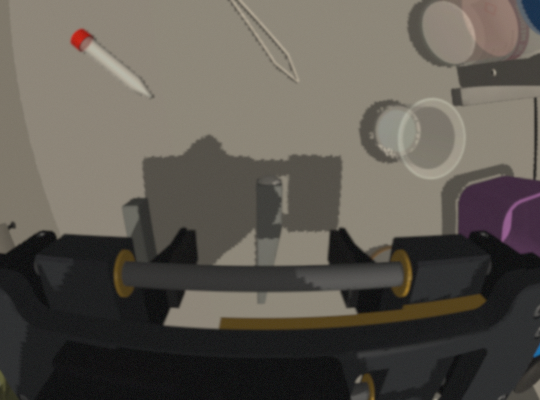

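The picture shows the wedge upright under the gripper, with its butt at (318..343,182) in full pixels, and the yaw is matched. The beaker, at about (458,130), is clear of the body, so I'm going down.

>>> jog_arm --increments '[{"tx": 0,"ty": 0,"tz": 30,"wx": 0,"wy": 0,"wz": 0,"gripper": 0.6},{"tx": 0,"ty": 0,"tz": 60,"wx": 0,"wy": 0,"wz": 0,"gripper": 0.6},{"tx": 0,"ty": 0,"tz": 90,"wx": 0,"wy": 0,"wz": 0,"gripper": 0.6},{"tx": 0,"ty": 0,"tz": 114,"wx": 0,"wy": 0,"wz": 0,"gripper": 0.6},{"tx": 0,"ty": 0,"tz": 114,"wx": 0,"wy": 0,"wz": 0,"gripper": 0.6}]'

```text
time: 3.7
position: [0.5643, 0.3263, 0.0039]
tool_rot: [-2.463, -1.949, 0.013]
ft_force: [-0.4, -0.3, -0.6]
grip_width: 0.601
grip_force: 0.0
```

>>> jog_arm --increments '[{"tx": 0,"ty": 0,"tz": 0,"wx": 0,"wy": 0,"wz": 0,"gripper": 0.4},{"tx": 0,"ty": 0,"tz": 0,"wx": 0,"wy": 0,"wz": 0,"gripper": 0.1},{"tx": 0,"ty": 0,"tz": 0,"wx": 0,"wy": 0,"wz": 0,"gripper": 0.1},{"tx": 0,"ty": 0,"tz": 0,"wx": 0,"wy": 0,"wz": 0,"gripper": 0.1},{"tx": 0,"ty": 0,"tz": 0,"wx": 0,"wy": 0,"wz": 0,"gripper": 0.1}]' --grip_force 20

```text
time: 4.12
position: [0.5681, 0.3305, 0.0104]
tool_rot: [2.461, 1.951, 0.004]
ft_force: [-0.3, 0.1, 1.3]
grip_width: 0.309
grip_force: 0.0
```

```bash
python3 - <<'E'
from h import *
im=snap('wrist','w4.png')
s=ctrl.get_state();print(s['position'],s['tool_rot'],s['time'],s['grip_width'],s['grip_force'],s['ft_force'])
E
```

```text
[0.56774044 0.33038797 0.00995138] [2.46137235 1.9515628  0.00328259] 4.1667 0.264977406730804 0.3181494408636354 [-0.64065306 -0.39963615  0.53197827]
```

>>> jog_arm --increments '[{"tx": 0,"ty": 0,"tz": 0,"wx": 0,"wy": 0,"wz": 0,"gripper": 0.1},{"tx": 0,"ty": 0,"tz": 0,"wx": 0,"wy": 0,"wz": 0,"gripper": 0.1},{"tx": 0,"ty": 0,"tz": -25,"wx": 0,"wy": 0,"wz": 0,"gripper": 0.1},{"tx": 0,"ty": 0,"tz": -50,"wx": 0,"wy": 0,"wz": 0,"gripper": 0.1},{"tx": 0,"ty": 0,"tz": -70,"wx": 0,"wy": 0,"wz": 0,"gripper": 0.1}]'

```text
time: 4.58
position: [0.5668, 0.33, 0.0793]
tool_rot: [-2.461, -1.952, 0.001]
ft_force: [0.2, 1.7, -1.3]
grip_width: 0.249
grip_force: 20.0
```

>>> jog_arm --increments '[{"tx": -38,"ty": -9,"tz": 0,"wx": 0,"wy": 0,"wz": -0.08,"gripper": 0.1},{"tx": -76,"ty": -18,"tz": 0,"wx": 0,"wy": 0,"wz": -0.16,"gripper": 0.1},{"tx": -114,"ty": -26,"tz": 0,"wx": 0,"wy": 0,"wz": -0.24,"gripper": 0.1},{"tx": -152,"ty": -35,"tz": 0,"wx": 0,"wy": 0,"wz": -0.32,"gripper": 0.1},{"tx": -190,"ty": -44,"tz": 0,"wx": 0,"wy": 0,"wz": -0.32,"gripper": 0.1}]'

```text
time: 5.0
position: [0.4794, 0.1533, 0.078]
tool_rot: [-2.115, -2.323, 0.001]
ft_force: [0.6, -0.5, -0.8]
grip_width: 0.249
grip_force: 20.0
```

```bash
python3 - <<'E'
from h import *
for i in range(3): im=snap('wrist','w5.png')
s=ctrl.get_state();print(s['position'],s['tool_rot'],s['time'],s['grip_width'],s['grip_force'],s['ft_force'])
cv2.imwrite('pics/w5b.png',cv2.resize(im['color'][100:400,120:520],None,fx=2,fy=2,interpolation=cv2.INTER_CUBIC))
E
```

```text
[0.47946364 0.15126239 0.07792678] [ 2.12516475  2.31326592 -0.00394948] 5.15 0.24797476172402214 19.99989918898791 [ 0.6412654   1.2811347  -1.19074147]
```

View pics/w5b.png

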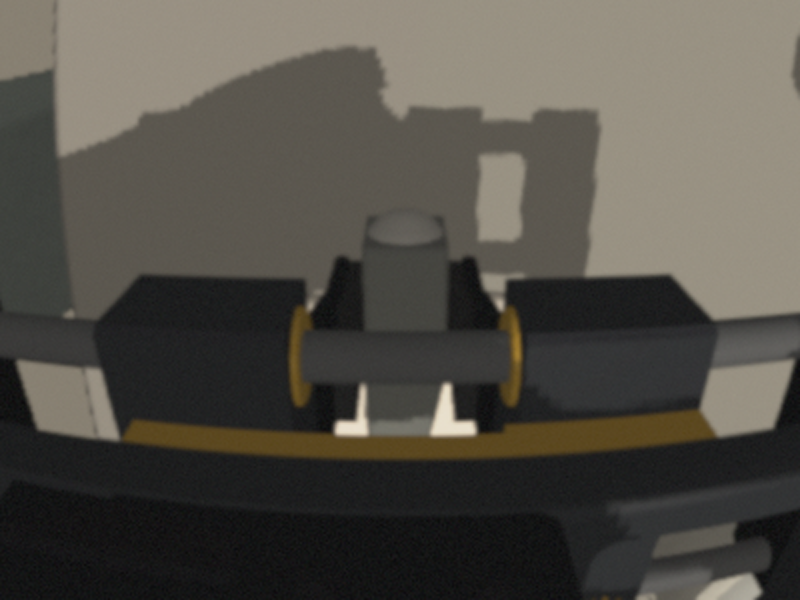

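The wedge is held straight, with its butt at (405,225) in the zoomed crop, but the gripper hides the slot. I'll take one high look with the camera over the slot.

>>> jog_arm --increments '[{"tx": -10,"ty": 0,"tz": -35,"wx": 0,"wy": 0,"wz": 0,"gripper": 0.1},{"tx": -40,"ty": -5,"tz": -60,"wx": 0,"wy": 0,"wz": 0,"gripper": 0.1},{"tx": -75,"ty": -10,"tz": -75,"wx": 0,"wy": 0,"wz": 0,"gripper": 0.1},{"tx": -110,"ty": -15,"tz": -85,"wx": 0,"wy": 0,"wz": 0,"gripper": 0.1},{"tx": -130,"ty": -22,"tz": -85,"wx": 0,"wy": 0,"wz": 0,"gripper": 0.1}]'

```text
time: 5.57
position: [0.4732, 0.0207, 0.1665]
tool_rot: [2.118, 2.313, 0.005]
ft_force: [0.4, -0.8, -1.6]
grip_width: 0.252
grip_force: 20.0
```

```bash
python3 - <<'E'
from h import *
import pickle
for i in range(4): im=snap('wrist','w6.png')
pickle.dump(im,open('w6.pkl','wb'))
s=ctrl.get_state();print(s['position'],s['tool_rot'],s['time'],s['grip_force'])
cv2.imwrite('pics/w6b.png',cv2.resize(im['color'][60:260,200:440],None,fx=3,fy=3,interpolation=cv2.INTER_CUBIC))
E
```

```text
[0.47104524 0.02451089 0.16354269] [-2.11896869e+00 -2.31903034e+00 -1.40420205e-03] 5.7667 20.001327311620116
```

View pics/w6b.png

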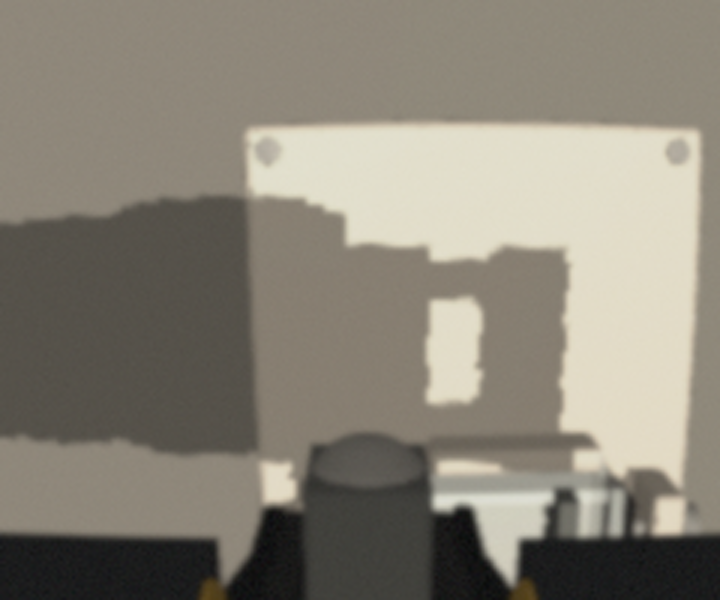

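The picture shows the plate corners at zoomed (247,130) and (700,130), with edges running down to (260,455) and (688,490). The tool is almost square to the stand.

```bash
python3 - <<'E'
from h import *
import pickle
from scipy.optimize import least_squares
im=pickle.load(open('w6.pkl','rb'))
f=lambda u,v,z=.01:onz(im,200+u/3+-.33,60+v/3-.33,z,True)[:2]
top=[f(247,130),f(330,127),f(450,124),f(580,126),f(700,130)]
L=[f(247,140),f(251,250),f(256,380),f(260,450)];R=[f(700,140),f(697,250),f(692,380),f(688,480)]
def loc(p,o):
    c,s=np.cos(o[2]),np.sin(o[2]);d=np.array(p)-o[:2];return np.array([c*d[0]+s*d[1],-s*d[0]+c*d[1]])
r=lambda o:[loc(p,o)[1]-.175 for p in top]+[loc(p,o)[0]+.067 for p in L]+[loc(p,o)[0]-.092 for p in R]
o=least_squares(r,[.48,-.07,.09]).x
print('stand',o.round(4),np.degrees(o[2]),(np.array(r(o))*1000).round(1))
s=ctrl.get_state();from scipy.spatial.transform import Rotation as Ro
M=Ro.from_rotvec(s['tool_rot']).as_matrix();print('tool yaw',np.degrees(np.arctan2(-M[0,0],M[1,0])),M.round(3))
c,si=np.cos(o[2]),np.sin(o[2])
w=lambda x,y:o[:2]+[c*x-si*y,si*x+c*y]
print('mouth',w(-.041,.05),'head tgt nose 8 in',w(-.041+.002+.011,.142),s['position'])
# features: w of (-.053..-.041,.05, z .036)
for p in [(-.053,.05,.036),(-.041,.05,.036),(-.04,.055,.044),(.04,.055,.044)]:
    q=proj(im,[*w(*p[:2]),p[2]],True);print(p,((q-[200,60])*3).round())
# wedge in the picture: butt top corners 303..430 zoom at y 480
for u,v in [(303,480),(430,480)]: print(f(u,v,s['position'][2]+.018),)
E
```

```text
stand [ 0.5076 -0.0653  0.1134] 6.497420417184231 [ 0.2  0.   0.2 -0.2 -0.2  1.2  0.9  0.3  0.2 -1.1 -1.4 -0.8  0.7]
tool yaw 5.162217272335261 [[-0.09   0.996  0.   ]
 [ 0.996  0.09   0.001]
 [ 0.001  0.    -1.   ]]
mouth [ 0.46123343 -0.02027757] head tgt nose 8 in [0.46373935 0.07260257] [0.47104524 0.02451089 0.16354269]
(-0.053, 0.05, 0.036) [294. 507.]
(-0.041, 0.05, 0.036) [329. 506.]
(-0.04, 0.055, 0.044) [331. 501.]
(0.04, 0.055, 0.044) [573. 494.]
[0.45739809 0.04410712]
[0.4783629  0.04594284]
```

>>> jog_arm --increments '[{"tx": 36,"ty": -2,"tz": 0,"wx": 0,"wy": 0,"wz": -0.023,"gripper": 0.1},{"tx": 73,"ty": -3.5,"tz": 15,"wx": 0,"wy": 0,"wz": -0.023,"gripper": 0.1},{"tx": 73,"ty": -3.5,"tz": 50,"wx": 0,"wy": 0,"wz": -0.023,"gripper": 0.1},{"tx": 73,"ty": -3.5,"tz": 85,"wx": 0,"wy": 0,"wz": -0.023,"gripper": 0.1},{"tx": 73,"ty": -3.5,"tz": 110,"wx": 0,"wy": 0,"wz": -0.023,"gripper": 0.1}]'

```text
time: 6.18
position: [0.459, 0.0991, 0.0509]
tool_rot: [-2.084, -2.348, 0.002]
ft_force: [-0.4, -0.1, -1.0]
grip_width: 0.249
grip_force: 20.0
```

>>> jog_arm --increments '[{"tx": 0,"ty": 0,"tz": 0,"wx": 0,"wy": 0,"wz": 0,"gripper": 0.1},{"tx": 0,"ty": 0,"tz": 0,"wx": 0,"wy": 0,"wz": 0,"gripper": 0.1},{"tx": 0,"ty": 0,"tz": 0,"wx": 0,"wy": 0,"wz": 0,"gripper": 0.1},{"tx": 0,"ty": 0,"tz": 0,"wx": 0,"wy": 0,"wz": 0,"gripper": 0.1},{"tx": 0,"ty": 0,"tz": 0,"wx": 0,"wy": 0,"wz": 0,"gripper": 0.1}]'

```text
time: 6.6
position: [0.4622, 0.0965, 0.0555]
tool_rot: [2.091, 2.342, 0.005]
ft_force: [0.5, -0.3, -1.4]
grip_width: 0.251
grip_force: 20.0
```

```bash
cat >> h.py <<'E'
from scipy.spatial.transform import Rotation as Ro
O=np.array([.5076,-.0653,.1134])
def where():
    s=ctrl.get_state();p=s['position'];M=Ro.from_rotvec(s['tool_rot']).as_matrix()
    c,si=np.cos(O[2]),np.sin(O[2]);d=p[:2]-O[:2];f=s['ft_force']
    print('t',round(s['time'],2),'stand xy mm',(1000*np.array([c*d[0]+si*d[1],-si*d[0]+c*d[1]])).round(1),'z',(p[2]*1000).round(1),
     'yaw err deg',round(np.degrees(np.arctan2(-M[0,0],M[1,0])-O[2]),2),'tilt',M[:2,2].round(4),'f along x,y,z',np.round([c*f[0]+si*f[1],-si*f[0]+c*f[1],f[2]],2),'g',round(s['grip_width'],3),round(s['grip_force'],1))
E
python3 - <<'E'
from h import *
for i in range(3): where(); im=vision.get_image('wrist')
E
```

```text
t 6.6 stand xy mm [-26.8 165.9] z 55.5 yaw err deg -0.01 tilt [0.0036 0.0008] f along x,y,z [ 0.44 -0.36 -1.37] g 0.251 20.0
t 6.65 stand xy mm [-27.1 165.7] z 55.2 yaw err deg -0.03 tilt [0.0032 0.0006] f along x,y,z [ 0.17 -0.01 -1.98] g 0.25 20.0
t 6.7 stand xy mm [-27.3 165.6] z 55.0 yaw err deg -0.04 tilt [0.0027 0.0005] f along x,y,z [ 0.6  -0.22 -1.98] g 0.25 20.0
```

>>> jog_arm --increments '[{"tx": 0,"ty": -0.5,"tz": 10,"wx": 0,"wy": 0,"wz": 0,"gripper": 0.1},{"tx": 0,"ty": -0.5,"tz": 20,"wx": 0,"wy": 0,"wz": 0,"gripper": 0.1},{"tx": 0,"ty": -0.5,"tz": 27,"wx": 0,"wy": 0,"wz": 0,"gripper": 0.1},{"tx": 0,"ty": -0.5,"tz": 32,"wx": 0,"wy": 0,"wz": 0,"gripper": 0.1},{"tx": 0,"ty": -0.5,"tz": 33,"wx": 0,"wy": 0,"wz": 0,"gripper": 0.1}]'

```text
time: 7.17
position: [0.4593, 0.0957, 0.0194]
tool_rot: [-2.092, -2.342, 0.003]
ft_force: [-1.4, -0.5, 3.7]
grip_width: 0.254
grip_force: 20.0
```

>>> jog_arm --increments '[{"tx": 0,"ty": 0,"tz": 0,"wx": 0,"wy": 0,"wz": 0,"gripper": 0.1},{"tx": 0,"ty": 0,"tz": 0,"wx": 0,"wy": 0,"wz": 0,"gripper": 0.1},{"tx": 0,"ty": 0,"tz": 0,"wx": 0,"wy": 0,"wz": 0,"gripper": 0.1},{"tx": 0,"ty": 0,"tz": 0,"wx": 0,"wy": 0,"wz": 0,"gripper": 0.1},{"tx": 0,"ty": 0,"tz": 0,"wx": 0,"wy": 0,"wz": 0,"gripper": 0.1}]'

```text
time: 7.58
position: [0.4603, 0.0959, 0.0207]
tool_rot: [2.092, 2.343, 0.001]
ft_force: [-0.4, -1.0, -2.5]
grip_width: 0.25
grip_force: 20.0
```

```bash
python3 - <<'E'
from h import *
for i in range(3): where(); im=vision.get_image('wrist')
E
```

```text
t 7.58 stand xy mm [-28.8 165.5] z 20.7 yaw err deg -0.02 tilt [0.0005 0.    ] f along x,y,z [-0.54 -0.94 -2.51] g 0.25 20.0
t 7.63 stand xy mm [-28.8 165.5] z 20.7 yaw err deg -0.03 tilt [0.0004 0.    ] f along x,y,z [ 0.89 -0.43 -1.1 ] g 0.25 20.0
t 7.68 stand xy mm [-28.8 165.5] z 20.7 yaw err deg -0.02 tilt [0.0004 0.    ] f along x,y,z [ 0.23 -0.51 -1.41] g 0.252 20.0
```

>>> jog_arm --increments '[{"tx": -5,"ty": 0.8,"tz": 0,"wx": 0,"wy": 0,"wz": 0,"gripper": 0.1},{"tx": -10,"ty": 0.8,"tz": 0,"wx": 0,"wy": 0,"wz": 0,"gripper": 0.1},{"tx": -15,"ty": 0.8,"tz": 0,"wx": 0,"wy": 0,"wz": 0,"gripper": 0.1},{"tx": -18,"ty": 0.8,"tz": 0,"wx": 0,"wy": 0,"wz": 0,"gripper": 0.1},{"tx": -18,"ty": 0.8,"tz": 0,"wx": 0,"wy": 0,"wz": 0,"gripper": 0.1}]'

```text
time: 8.15
position: [0.463, 0.0768, 0.0205]
tool_rot: [2.094, 2.341, -0.001]
ft_force: [0.4, -0.1, -1.6]
grip_width: 0.247
grip_force: 20.0
```

>>> jog_arm --increments '[{"tx": -2,"ty": 0,"tz": 0,"wx": 0,"wy": 0,"wz": 0,"gripper": 0.1},{"tx": -4,"ty": 0,"tz": 0.5,"wx": 0,"wy": 0,"wz": 0,"gripper": 0.1},{"tx": -6,"ty": 0,"tz": 0.5,"wx": 0,"wy": 0,"wz": 0,"gripper": 0.1},{"tx": -8,"ty": 0,"tz": 0.5,"wx": 0,"wy": 0,"wz": 0,"gripper": 0.1},{"tx": -8,"ty": 0,"tz": 0.5,"wx": 0,"wy": 0,"wz": 0,"gripper": 0.1}]'

```text
time: 8.57
position: [0.4638, 0.0697, 0.02]
tool_rot: [2.093, 2.343, -0.0]
ft_force: [1.0, -0.4, -1.5]
grip_width: 0.251
grip_force: 20.0
```

```bash
python3 - <<'E'
from h import *
for i in range(4):
    where(); im=vision.get_image('wrist')
s=vision.get_image('scene');cv2.imwrite('pics/s7.png',cv2.resize(s['color'][160:260,290:410],None,fx=6,fy=6,interpolation=cv2.INTER_CUBIC))
E
```

```text
t 8.57 stand xy mm [-28.2 139.1] z 20.0 yaw err deg -0.05 tilt [-0.     -0.0003] f along x,y,z [ 0.99 -0.56 -1.52] g 0.251 20.0
t 8.62 stand xy mm [-28.2 139.3] z 20.0 yaw err deg -0.04 tilt [ 0.     -0.0001] f along x,y,z [ 0.47  0.47 -1.33] g 0.249 20.0
t 8.67 stand xy mm [-28.2 139.5] z 20.1 yaw err deg -0.03 tilt [ 0.0001 -0.    ] f along x,y,z [ 0.4  -0.55 -1.57] g 0.255 20.0
t 8.72 stand xy mm [-28.2 139.6] z 20.1 yaw err deg -0.02 tilt [0.0001 0.    ] f along x,y,z [-0.58  0.07 -0.84] g 0.254 20.0
```

>>> jog_arm --increments '[{"tx": 0,"ty": -1,"tz": 0.4,"wx": 0,"wy": 0,"wz": 0,"gripper": 0.1},{"tx": 0,"ty": -1,"tz": 0.8,"wx": 0,"wy": 0,"wz": 0,"gripper": 0.1},{"tx": 0,"ty": -1,"tz": 0.8,"wx": 0,"wy": 0,"wz": 0,"gripper": 0.1},{"tx": 0,"ty": -1,"tz": 0.8,"wx": 0,"wy": 0,"wz": 0,"gripper": 0.1},{"tx": 0,"ty": -1,"tz": 0.8,"wx": 0,"wy": 0,"wz": 0,"gripper": 0.1}]'

```text
time: 9.23
position: [0.4627, 0.0701, 0.0194]
tool_rot: [-2.092, -2.343, 0.0]
ft_force: [-0.3, 0.5, 2.7]
grip_width: 0.249
grip_force: 20.0
```

```bash
python3 - <<'E'
from h import *
where()
E
```

```text
t 9.23 stand xy mm [-29.2 139.6] z 19.4 yaw err deg -0.02 tilt [-0.0001  0.    ] f along x,y,z [-0.29  0.54  2.68] g 0.249 20.0
```

View pics/s7.png

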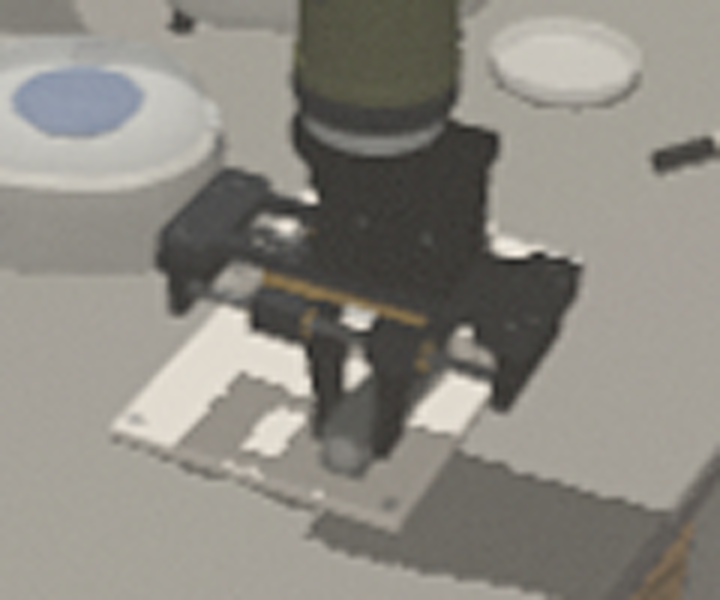

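The picture shows the wedge between the fingers at (345,455), standing on the plate. Touchdown was also felt, so I'll release it, lift off and move behind it.

>>> jog_arm --increments '[{"tx": 0,"ty": 0,"tz": 0,"wx": 0,"wy": 0,"wz": 0,"gripper": 0.5},{"tx": 0,"ty": 0,"tz": 0,"wx": 0,"wy": 0,"wz": 0,"gripper": 0.5},{"tx": 0,"ty": 0,"tz": 0,"wx": 0,"wy": 0,"wz": 0,"gripper": 0.5},{"tx": 0,"ty": 0,"tz": 0,"wx": 0,"wy": 0,"wz": 0,"gripper": 0.5},{"tx": 0,"ty": 0,"tz": 0,"wx": 0,"wy": 0,"wz": 0,"gripper": 0.5}]'

```text
time: 9.65
position: [0.4629, 0.07, 0.0192]
tool_rot: [2.092, 2.343, 0.0]
ft_force: [-0.3, 0.1, 0.4]
grip_width: 0.481
grip_force: 0.0
```

>>> jog_arm --increments '[{"tx": 0,"ty": 0,"tz": -8,"wx": 0,"wy": 0,"wz": 0,"gripper": 0.5},{"tx": 0,"ty": 0,"tz": -25,"wx": 0,"wy": 0,"wz": 0,"gripper": 0.5},{"tx": 0,"ty": 0,"tz": -45,"wx": 0,"wy": 0,"wz": 0,"gripper": 0.5},{"tx": 20,"ty": 0,"tz": -50,"wx": 0,"wy": 0,"wz": 0,"gripper": 0.0},{"tx": 55,"ty": 0,"tz": -50,"wx": 0,"wy": 0,"wz": 0,"gripper": 0.0}]'

```text
time: 10.07
position: [0.4592, 0.1218, 0.0719]
tool_rot: [2.098, 2.332, 0.004]
ft_force: [1.0, 0.5, -0.1]
grip_width: 0.421
grip_force: 0.0
```

```bash
python3 - <<'E'
from h import *
for i in range(4):
    where(); im=snap('wrist','w8.png')
# wedge outline in picture: predicted corners of a wedge at stand (-30,140), yaw 0
c,si=np.cos(O[2]),np.sin(O[2])
w=lambda x,y,z:[O[0]+c*x-si*y,O[1]+si*x+c*y,z]
for n,p in dict(bl=(-.041,.160,.038),br=(-.019,.160,.038),fl=(-.041,.12,.038),fr=(-.019,.12,.038),tip=(-.030,.166,.024)).items(): print(n,proj(im,w(*p),True).round(1))
cv2.imwrite('pics/w8b.png',cv2.resize(im['color'][130:280,230:430],None,fx=4,fy=4,interpolation=cv2.INTER_CUBIC))
E
```

```text
t 10.07 stand xy mm [-26.9 191.4] z 71.9 yaw err deg -0.45 tilt [ 0.0049 -0.001 ] f along x,y,z [ 1.1   0.37 -0.11] g 0.421 0.0
t 10.12 stand xy mm [-28.  202.2] z 71.5 yaw err deg 0.17 tilt [0.0037 0.0052] f along x,y,z [-0.66  7.55  0.13] g 0.376 0.0
t 10.17 stand xy mm [-28.6 200.1] z 70.8 yaw err deg 0.35 tilt [0.0023 0.0034] f along x,y,z [0.17 0.72 0.31] g 0.34 0.0
t 10.22 stand xy mm [-28.9 197.2] z 70.2 yaw err deg 0.26 tilt [0.0013 0.001 ] f along x,y,z [ 0.16 -0.14  0.13] g 0.302 0.0
bl [306.6 272.6]
br [337.2 272.7]
fl [307.6 315.9]
fr [335.8 316. ]
tip [321.9 256.5]
```

View pics/w8b.png

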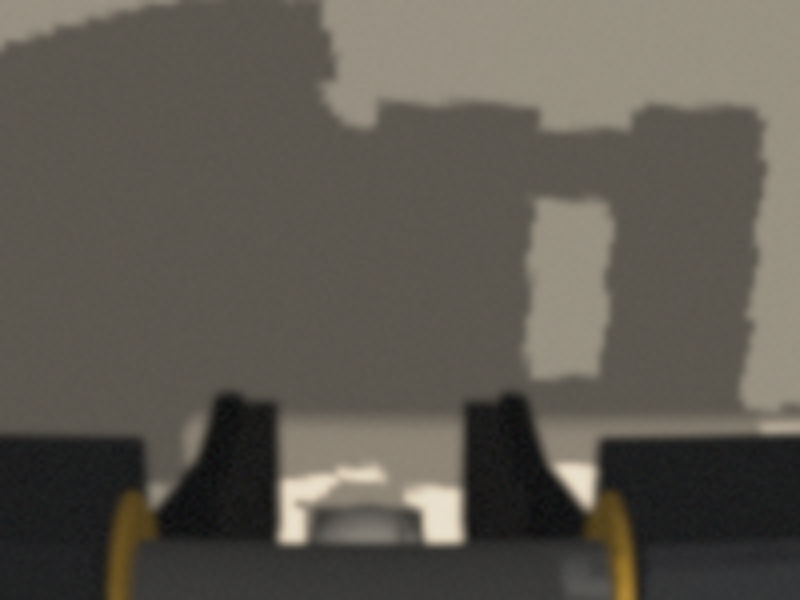

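The picture shows the wedge standing alone, with its button at (321,257), just where predicted. Next I'll shut the fingers and go down behind it.

>>> jog_arm --increments '[{"tx": 0,"ty": -1,"tz": 0,"wx": 0,"wy": 0,"wz": 0,"gripper": 0},{"tx": 0,"ty": -1,"tz": 15,"wx": 0,"wy": 0,"wz": 0,"gripper": 0},{"tx": 0,"ty": -1,"tz": 30,"wx": 0,"wy": 0,"wz": 0,"gripper": 0},{"tx": 0,"ty": -1,"tz": 45,"wx": 0,"wy": 0,"wz": 0,"gripper": 0},{"tx": 0,"ty": -1,"tz": 54,"wx": 0,"wy": 0,"wz": 0,"gripper": 0}]'

```text
time: 10.68
position: [0.4548, 0.1228, 0.0138]
tool_rot: [-2.094, -2.341, 0.004]
ft_force: [0.2, -0.5, -0.4]
grip_width: 0.009
grip_force: 0.0
```

>>> jog_arm --increments '[{"tx": -2,"ty": 0,"tz": 0,"wx": 0,"wy": 0,"wz": 0,"gripper": 0},{"tx": -5,"ty": 0,"tz": 0,"wx": 0,"wy": 0,"wz": 0,"gripper": 0},{"tx": -9,"ty": 0,"tz": 0,"wx": 0,"wy": 0,"wz": 0,"gripper": 0},{"tx": -13,"ty": 0,"tz": 0,"wx": 0,"wy": 0,"wz": 0,"gripper": 0},{"tx": -15,"ty": 0,"tz": 0,"wx": 0,"wy": 0,"wz": 0,"gripper": 0}]'

```text
time: 11.1
position: [0.4582, 0.1088, 0.0161]
tool_rot: [2.093, 2.341, 0.002]
ft_force: [0.1, 0.4, 0.5]
grip_width: 0.003
grip_force: 0.0
```

```bash
python3 - <<'E'
from h import *
for i in range(4): where(); vision.get_image('side')
E
```

```text
t 11.1 stand xy mm [-29.4 178.6] z 16.1 yaw err deg -0.08 tilt [ 0.0016 -0.0001] f along x,y,z [0.16 0.34 0.51] g 0.003 0.0
t 11.15 stand xy mm [-29.5 178.4] z 15.9 yaw err deg -0.1 tilt [ 0.0014 -0.0002] f along x,y,z [-0.05 -0.01 -0.74] g 0.005 0.0
t 11.2 stand xy mm [-29.7 178.8] z 15.8 yaw err deg -0.09 tilt [ 0.0012 -0.0001] f along x,y,z [-0.25 -0.13  1.16] g 0.004 0.0
t 11.25 stand xy mm [-29.8 179.2] z 15.7 yaw err deg -0.06 tilt [0.001  0.0001] f along x,y,z [ 0.03 -0.74  0.19] g 0.006 0.0
```

>>> jog_arm --increments '[{"tx": -4,"ty": 0,"tz": 0,"wx": 0,"wy": 0,"wz": 0,"gripper": 0},{"tx": -8,"ty": 0,"tz": 0,"wx": 0,"wy": 0,"wz": 0,"gripper": 0},{"tx": -11,"ty": 0,"tz": 0,"wx": 0,"wy": 0,"wz": 0,"gripper": 0},{"tx": -14,"ty": 0,"tz": 0,"wx": 0,"wy": 0,"wz": 0,"gripper": 0},{"tx": -16,"ty": 0,"tz": 0,"wx": 0,"wy": 0,"wz": 0,"gripper": 0}]'

```text
time: 11.72
position: [0.4592, 0.0933, 0.0153]
tool_rot: [2.093, 2.343, -0.0]
ft_force: [-0.4, 0.8, -0.2]
grip_width: 0.004
grip_force: 0.3
```

>>> jog_arm --increments '[{"tx": -2,"ty": 0,"tz": 0,"wx": 0,"wy": 0,"wz": 0,"gripper": 0},{"tx": -4,"ty": 0,"tz": 0,"wx": 0,"wy": 0,"wz": 0,"gripper": 0},{"tx": -6,"ty": 0,"tz": 0,"wx": 0,"wy": 0,"wz": 0,"gripper": 0},{"tx": -8,"ty": 0,"tz": 0,"wx": 0,"wy": 0,"wz": 0,"gripper": 0},{"tx": -8,"ty": 0,"tz": 0,"wx": 0,"wy": 0,"wz": 0,"gripper": 0}]'

```text
time: 12.13
position: [0.4601, 0.0853, 0.0153]
tool_rot: [2.093, 2.343, -0.0]
ft_force: [0.2, 0.4, 0.4]
grip_width: 0.008
grip_force: 0.1
```

```bash
python3 - <<'E'
from h import *
for i in range(4): where(); vision.get_image('side')
E
```

```text
t 12.13 stand xy mm [-30.2 155. ] z 15.3 yaw err deg -0.05 tilt [ 0.0001 -0.0003] f along x,y,z [0.27 0.34 0.35] g 0.008 0.1
t 12.18 stand xy mm [-30.2 155.2] z 15.2 yaw err deg -0.04 tilt [ 0.     -0.0003] f along x,y,z [-0.09 -0.16 -0.05] g 0.003 0.0
t 12.23 stand xy mm [-30.2 155.3] z 15.2 yaw err deg -0.03 tilt [-0.     -0.0002] f along x,y,z [0.92 0.06 0.51] g 0.001 0.0
t 12.28 stand xy mm [-30.2 155.4] z 15.2 yaw err deg -0.03 tilt [-0.     -0.0002] f along x,y,z [ 0.52 -0.15 -0.42] g 0.005 0.0
```

>>> jog_arm --increments '[{"tx": -1,"ty": 0,"tz": 0,"wx": 0,"wy": 0,"wz": 0,"gripper": 0},{"tx": -2,"ty": 0,"tz": 0,"wx": 0,"wy": 0,"wz": 0,"gripper": 0},{"tx": -3,"ty": 0,"tz": 0,"wx": 0,"wy": 0,"wz": 0,"gripper": 0},{"tx": -4,"ty": 0,"tz": 0,"wx": 0,"wy": 0,"wz": 0,"gripper": 0},{"tx": -5,"ty": 0,"tz": 0,"wx": 0,"wy": 0,"wz": 0,"gripper": 0}]'

```text
time: 12.75
position: [0.4606, 0.0808, 0.0153]
tool_rot: [2.092, 2.343, 0.0]
ft_force: [1.0, 0.2, -0.4]
grip_width: 0.004
grip_force: 0.3
```

>>> jog_arm --increments '[{"tx": -1,"ty": 0,"tz": 0,"wx": 0,"wy": 0,"wz": 0,"gripper": 0},{"tx": -2,"ty": 0,"tz": 0,"wx": 0,"wy": 0,"wz": 0,"gripper": 0},{"tx": -3,"ty": 0,"tz": 0,"wx": 0,"wy": 0,"wz": 0,"gripper": 0},{"tx": -4,"ty": 0,"tz": 0,"wx": 0,"wy": 0,"wz": 0,"gripper": 0},{"tx": -4,"ty": 0,"tz": 0,"wx": 0,"wy": 0,"wz": 0,"gripper": 0}]'

```text
time: 13.17
position: [0.4611, 0.0765, 0.0153]
tool_rot: [2.093, 2.343, -0.0]
ft_force: [0.9, 0.3, -0.3]
grip_width: 0.002
grip_force: 0.1
```

```bash
python3 - <<'E'
from h import *
for i in range(2): where(); vision.get_image('side')
E
```

```text
t 13.17 stand xy mm [-30.2 146.2] z 15.3 yaw err deg -0.04 tilt [ 0.0001 -0.0002] f along x,y,z [ 0.91  0.23 -0.25] g 0.002 0.1
t 13.22 stand xy mm [-30.1 146.3] z 15.3 yaw err deg -0.04 tilt [ 0.0001 -0.0001] f along x,y,z [-0.2  -0.54  0.39] g 0.003 0.1
```

>>> jog_arm --increments '[{"tx": -0.7,"ty": 0,"tz": 0,"wx": 0,"wy": 0,"wz": 0,"gripper": 0},{"tx": -1.4,"ty": 0,"tz": 0,"wx": 0,"wy": 0,"wz": 0,"gripper": 0},{"tx": -2,"ty": 0,"tz": 0,"wx": 0,"wy": 0,"wz": 0,"gripper": 0},{"tx": -3,"ty": 0,"tz": 0,"wx": 0,"wy": 0,"wz": 0,"gripper": 0},{"tx": -3,"ty": 0,"tz": 0,"wx": 0,"wy": 0,"wz": 0,"gripper": 0}]'

```text
time: 13.68
position: [0.4614, 0.0737, 0.0153]
tool_rot: [2.093, 2.343, -0.0]
ft_force: [-0.6, -0.3, 0.4]
grip_width: 0.007
grip_force: 0.2
```

>>> jog_arm --increments '[{"tx": -0.7,"ty": 0,"tz": 0,"wx": 0,"wy": 0,"wz": 0,"gripper": 0},{"tx": -1.4,"ty": 0,"tz": 0,"wx": 0,"wy": 0,"wz": 0,"gripper": 0},{"tx": -2,"ty": 0,"tz": 0,"wx": 0,"wy": 0,"wz": 0,"gripper": 0},{"tx": -3,"ty": 0,"tz": 0,"wx": 0,"wy": 0,"wz": 0,"gripper": 0},{"tx": -3,"ty": 0,"tz": 0,"wx": 0,"wy": 0,"wz": 0,"gripper": 0}]'

```text
time: 14.1
position: [0.4618, 0.0707, 0.0153]
tool_rot: [2.093, 2.343, -0.0]
ft_force: [1.5, -0.2, 0.3]
grip_width: 0.005
grip_force: 0.2
```

```bash
python3 - <<'E'
from h import *
for i in range(2): where(); s=vision.get_image('side')
for n in ['wedge_button']:
  for cam in ['side','scene']:
    s=vision.get_image(cam)
    c,si=np.cos(O[2]),np.sin(O[2]);w=lambda x,y,z:[O[0]+c*x-si*y,O[1]+si*x+c*y,z]
    print(cam,proj(s,w(-.03,.13,.024)),[(d['bbox'],d['conf']) for d in vision.spot_in(cam,n)[:2]])
E
```

```text
t 14.1 stand xy mm [-30.2 140.3] z 15.3 yaw err deg -0.04 tilt [ 0.0001 -0.0001] f along x,y,z [ 1.45 -0.35  0.25] g 0.005 0.2
t 14.15 stand xy mm [-30.2 140.3] z 15.3 yaw err deg -0.03 tilt [ 0.0001 -0.0002] f along x,y,z [0.43 0.58 0.58] g 0.002 0.1
side [334.17778136 219.48941293] [([336.9, 201.7, 347.9, 221.6], 0.57), ([301.8, 209.5, 350.3, 230.8], 0.54)]
scene [351.45655402 229.84596428] []
```

>>> jog_arm --increments '[{"tx": -0.7,"ty": 0,"tz": 0,"wx": 0,"wy": 0,"wz": 0,"gripper": 0},{"tx": -1.4,"ty": 0,"tz": 0,"wx": 0,"wy": 0,"wz": 0,"gripper": 0},{"tx": -2,"ty": 0,"tz": 0,"wx": 0,"wy": 0,"wz": 0,"gripper": 0},{"tx": -3,"ty": 0,"tz": 0,"wx": 0,"wy": 0,"wz": 0,"gripper": 0},{"tx": -3,"ty": 0,"tz": 0,"wx": 0,"wy": 0,"wz": 0,"gripper": 0}]'

```text
time: 14.82
position: [0.4621, 0.0677, 0.0153]
tool_rot: [2.093, 2.343, -0.0]
ft_force: [0.8, 0.9, -1.2]
grip_width: 0.005
grip_force: 0.2
```

>>> jog_arm --increments '[{"tx": -0.5,"ty": 0,"tz": 0,"wx": 0,"wy": 0,"wz": 0,"gripper": 0},{"tx": -1,"ty": 0,"tz": 0,"wx": 0,"wy": 0,"wz": 0,"gripper": 0},{"tx": -1.5,"ty": 0,"tz": 0,"wx": 0,"wy": 0,"wz": 0,"gripper": 0},{"tx": -2,"ty": 0,"tz": 0,"wx": 0,"wy": 0,"wz": 0,"gripper": 0},{"tx": -2,"ty": 0,"tz": 0,"wx": 0,"wy": 0,"wz": 0,"gripper": 0}]'

```text
time: 15.23
position: [0.4624, 0.066, 0.0153]
tool_rot: [2.092, 2.343, 0.0]
ft_force: [0.4, 1.1, -0.2]
grip_width: 0.004
grip_force: 0.4
```

```bash
python3 - <<'E'
from h import *
for i in range(4): where(); s=vision.get_image('side')
E
```

```text
t 15.23 stand xy mm [-30.1 135.5] z 15.3 yaw err deg -0.03 tilt [0.0003 0.0001] f along x,y,z [ 0.57  1.03 -0.25] g 0.004 0.4
t 15.28 stand xy mm [-30.1 135.6] z 15.3 yaw err deg -0.02 tilt [0.0003 0.    ] f along x,y,z [0.54 0.65 0.04] g 0.004 0.4
t 15.33 stand xy mm [-30.  135.5] z 15.3 yaw err deg -0.02 tilt [0.0003 0.    ] f along x,y,z [-0.39  0.73 -0.68] g 0.006 0.4
t 15.38 stand xy mm [-30.1 135.5] z 15.3 yaw err deg -0.02 tilt [ 0.0002 -0.    ] f along x,y,z [0.97 1.27 0.04] g 0.006 0.4
```

Resistance of about 1 N has begun, so I'll go on in small steps.

>>> jog_arm --increments '[{"tx": -0.5,"ty": 0,"tz": 0,"wx": 0,"wy": 0,"wz": 0,"gripper": 0},{"tx": -1,"ty": 0,"tz": 0,"wx": 0,"wy": 0,"wz": 0,"gripper": 0},{"tx": -1.5,"ty": 0,"tz": 0,"wx": 0,"wy": 0,"wz": 0,"gripper": 0},{"tx": -2,"ty": 0,"tz": 0,"wx": 0,"wy": 0,"wz": 0,"gripper": 0},{"tx": -2,"ty": 0,"tz": 0,"wx": 0,"wy": 0,"wz": 0,"gripper": 0}]'

```text
time: 15.85
position: [0.4629, 0.0642, 0.0154]
tool_rot: [2.092, 2.343, 0.001]
ft_force: [1.8, 1.6, -0.4]
grip_width: 0.008
grip_force: 1.2
```

>>> jog_arm --increments '[{"tx": -0.5,"ty": 0,"tz": 0,"wx": 0,"wy": 0,"wz": 0,"gripper": 0},{"tx": -1,"ty": 0,"tz": 0,"wx": 0,"wy": 0,"wz": 0,"gripper": 0},{"tx": -1.5,"ty": 0,"tz": 0,"wx": 0,"wy": 0,"wz": 0,"gripper": 0},{"tx": -2,"ty": 0,"tz": 0,"wx": 0,"wy": 0,"wz": 0,"gripper": 0},{"tx": -2,"ty": 0,"tz": 0,"wx": 0,"wy": 0,"wz": 0,"gripper": 0}]'

```text
time: 16.27
position: [0.4631, 0.0624, 0.0154]
tool_rot: [2.092, 2.343, 0.002]
ft_force: [1.2, 5.0, -0.4]
grip_width: 0.007
grip_force: 2.3
```

```bash
python3 - <<'E'
from h import *
for i in range(4): where(); s=vision.get_image('side')
E
```

```text
t 16.27 stand xy mm [-29.8 131.9] z 15.4 yaw err deg -0.01 tilt [0.0008 0.0006] f along x,y,z [ 1.76  4.81 -0.44] g 0.007 2.3
t 16.32 stand xy mm [-29.9 132. ] z 15.4 yaw err deg -0.01 tilt [0.0006 0.0006] f along x,y,z [2.84 3.48 0.05] g 0.009 2.4
t 16.37 stand xy mm [-29.9 131.9] z 15.4 yaw err deg -0.01 tilt [0.0006 0.0005] f along x,y,z [ 2.37  5.43 -1.04] g 0.006 2.4
t 16.42 stand xy mm [-29.9 131.9] z 15.4 yaw err deg -0.01 tilt [0.0006 0.0005] f along x,y,z [ 2.06  4.59 -0.1 ] g 0.005 2.5
```

>>> jog_arm --increments '[{"tx": 2,"ty": 0.2,"tz": 0,"wx": 0,"wy": 0,"wz": 0,"gripper": 0},{"tx": 4,"ty": 0.2,"tz": 0,"wx": 0,"wy": 0,"wz": 0,"gripper": 0},{"tx": 4,"ty": 0.2,"tz": 0,"wx": 0,"wy": 0,"wz": 0,"gripper": 0},{"tx": 2,"ty": 0.2,"tz": 0,"wx": 0,"wy": 0,"wz": 0,"gripper": 0},{"tx": 1,"ty": 0.2,"tz": 0,"wx": 0,"wy": 0,"wz": 0,"gripper": 0}]'

```text
time: 16.88
position: [0.4624, 0.0625, 0.015]
tool_rot: [-2.093, -2.343, 0.001]
ft_force: [0.4, 3.0, -1.4]
grip_width: 0.009
grip_force: 1.0
```

>>> jog_arm --increments '[{"tx": -1,"ty": 0,"tz": 0,"wx": 0,"wy": 0,"wz": 0,"gripper": 0},{"tx": -2,"ty": 0,"tz": 0,"wx": 0,"wy": 0,"wz": 0,"gripper": 0},{"tx": -3,"ty": 0,"tz": 0,"wx": 0,"wy": 0,"wz": 0,"gripper": 0},{"tx": -3,"ty": 0,"tz": 0,"wx": 0,"wy": 0,"wz": 0,"gripper": 0},{"tx": -3,"ty": 0,"tz": 0,"wx": 0,"wy": 0,"wz": 0,"gripper": 0}]'

```text
time: 17.3
position: [0.4631, 0.0606, 0.0152]
tool_rot: [-2.092, -2.343, -0.001]
ft_force: [-0.0, 4.3, -0.8]
grip_width: 0.005
grip_force: 2.3
```

```bash
python3 - <<'E'
from h import *
for i in range(4): where(); s=vision.get_image('side')
E
```

```text
t 17.3 stand xy mm [-30.  130.2] z 15.2 yaw err deg -0.0 tilt [-0.      0.0006] f along x,y,z [ 0.47  4.32 -0.77] g 0.005 2.3
t 17.35 stand xy mm [-30.  130.1] z 15.2 yaw err deg 0.0 tilt [0.     0.0006] f along x,y,z [ 0.46  4.92 -0.69] g 0.005 2.4
t 17.4 stand xy mm [-30.  130.1] z 15.3 yaw err deg 0.0 tilt [0.     0.0005] f along x,y,z [ 0.53  5.12 -0.48] g 0.005 2.4
t 17.45 stand xy mm [-29.9 130. ] z 15.3 yaw err deg 0.0 tilt [0.0001 0.0004] f along x,y,z [-0.15  4.92 -1.02] g 0.008 2.4
```

>>> jog_arm --increments '[{"tx": -0.5,"ty": 0,"tz": 0,"wx": 0,"wy": 0,"wz": 0,"gripper": 0},{"tx": -1,"ty": 0,"tz": 0,"wx": 0,"wy": 0,"wz": 0,"gripper": 0},{"tx": -1.5,"ty": 0,"tz": 0,"wx": 0,"wy": 0,"wz": 0,"gripper": 0},{"tx": -2,"ty": 0,"tz": 0,"wx": 0,"wy": 0,"wz": 0,"gripper": 0},{"tx": -2,"ty": 0,"tz": 0,"wx": 0,"wy": 0,"wz": 0,"gripper": 0}]'

```text
time: 17.92
position: [0.4633, 0.0588, 0.0153]
tool_rot: [-2.092, -2.343, -0.001]
ft_force: [-1.0, 6.0, -0.7]
grip_width: 0.008
grip_force: 3.1
```

```bash
python3 - <<'E'
from h import *
for i in range(4): where(); s=vision.get_image('side')
E
```

```text
t 17.92 stand xy mm [-30.  128.4] z 15.3 yaw err deg 0.0 tilt [-0.      0.0009] f along x,y,z [-0.31  6.04 -0.66] g 0.008 3.1
t 17.97 stand xy mm [-30.  128.3] z 15.3 yaw err deg 0.0 tilt [-0.      0.0009] f along x,y,z [ 0.26  6.68 -1.19] g 0.008 3.1
t 18.02 stand xy mm [-30.  128.4] z 15.3 yaw err deg 0.0 tilt [-0.      0.0009] f along x,y,z [-0.06  6.34  0.02] g 0.003 3.1
t 18.07 stand xy mm [-30.  128.4] z 15.3 yaw err deg 0.0 tilt [0.     0.0009] f along x,y,z [ 0.41  6.76 -0.56] g 0.003 3.1
```

>>> jog_arm --increments '[{"tx": -1,"ty": 0,"tz": 0,"wx": 0,"wy": 0,"wz": 0,"gripper": 0},{"tx": -1.6,"ty": 0,"tz": 0,"wx": 0,"wy": 0,"wz": 0,"gripper": 0},{"tx": -2.3,"ty": 0,"tz": 0,"wx": 0,"wy": 0,"wz": 0,"gripper": 0},{"tx": -3,"ty": 0,"tz": 0,"wx": 0,"wy": 0,"wz": 0,"gripper": 0},{"tx": -3,"ty": 0,"tz": 0,"wx": 0,"wy": 0,"wz": 0,"gripper": 0}]'

```text
time: 18.53
position: [0.4635, 0.0571, 0.0153]
tool_rot: [-2.09, -2.343, -0.003]
ft_force: [-0.8, 8.9, -0.3]
grip_width: 0.005
grip_force: 4.5
```

```bash
python3 - <<'E'
from h import *
for i in range(4): where(); s=vision.get_image('side')
E
```

```text
t 18.53 stand xy mm [-30.  126.6] z 15.3 yaw err deg 0.03 tilt [-0.0002  0.0024] f along x,y,z [ 0.21  8.89 -0.35] g 0.005 4.5
t 18.58 stand xy mm [-30.  126.6] z 15.3 yaw err deg 0.04 tilt [-0.0002  0.0023] f along x,y,z [-1.16  8.3  -0.47] g 0.003 4.4
t 18.63 stand xy mm [-30.  126.6] z 15.3 yaw err deg 0.03 tilt [-0.0002  0.0023] f along x,y,z [ 0.11  8.27 -1.37] g 0.004 4.4
t 18.68 stand xy mm [-30.  126.6] z 15.3 yaw err deg 0.04 tilt [-0.0002  0.0023] f along x,y,z [ 0.34  9.14 -0.04] g 0.005 4.4
```

>>> jog_arm --increments '[{"tx": -1,"ty": 0,"tz": 0,"wx": 0,"wy": 0,"wz": 0,"gripper": 0},{"tx": -1.6,"ty": 0,"tz": 0,"wx": 0,"wy": 0,"wz": 0,"gripper": 0},{"tx": -2.3,"ty": 0,"tz": 0,"wx": 0,"wy": 0,"wz": 0,"gripper": 0},{"tx": -3,"ty": 0,"tz": 0,"wx": 0,"wy": 0,"wz": 0,"gripper": 0},{"tx": -3,"ty": 0,"tz": 0,"wx": 0,"wy": 0,"wz": 0,"gripper": 0}]'

```text
time: 19.15
position: [0.4636, 0.0555, 0.0153]
tool_rot: [-2.089, -2.343, -0.004]
ft_force: [-1.7, 10.7, -1.0]
grip_width: 0.008
grip_force: 5.9
```

```bash
python3 - <<'E'
from h import *
for i in range(4): where(); s=vision.get_image('side')
E
```

```text
t 19.15 stand xy mm [-30. 125.] z 15.3 yaw err deg 0.07 tilt [-0.0005  0.0039] f along x,y,z [-0.48 10.86 -1.  ] g 0.008 5.9
t 19.2 stand xy mm [-30. 125.] z 15.3 yaw err deg 0.07 tilt [-0.0005  0.0038] f along x,y,z [-0.1  11.49 -0.2 ] g 0.002 5.9
t 19.25 stand xy mm [-30. 125.] z 15.3 yaw err deg 0.08 tilt [-0.0004  0.0038] f along x,y,z [ 0.39 11.74 -0.93] g 0.005 5.9
t 19.3 stand xy mm [-30. 125.] z 15.3 yaw err deg 0.08 tilt [-0.0004  0.0038] f along x,y,z [ 0.12 12.11 -0.39] g 0.002 5.9
```

Push is now 11.6 N with no lateral pull. I'll ease off, push once more to about 12 N, and read it.

>>> jog_arm --increments '[{"tx": 5,"ty": 0,"tz": 0,"wx": 0,"wy": 0,"wz": 0,"gripper": 0},{"tx": 14,"ty": 0,"tz": 0,"wx": 0,"wy": 0,"wz": 0,"gripper": 0},{"tx": 14,"ty": 0,"tz": 0,"wx": 0,"wy": 0,"wz": 0,"gripper": 0},{"tx": 10,"ty": 0,"tz": 0,"wx": 0,"wy": 0,"wz": 0,"gripper": 0},{"tx": 6,"ty": 0,"tz": 0,"wx": 0,"wy": 0,"wz": 0,"gripper": 0}]'

```text
time: 19.77
position: [0.4635, 0.0569, 0.0153]
tool_rot: [2.092, 2.343, -0.001]
ft_force: [0.2, 0.1, 0.4]
grip_width: 0.002
grip_force: 0.0
```

>>> jog_arm --increments '[{"tx": -2,"ty": 0,"tz": 0,"wx": 0,"wy": 0,"wz": 0,"gripper": 0},{"tx": -3.5,"ty": 0,"tz": 0,"wx": 0,"wy": 0,"wz": 0,"gripper": 0},{"tx": -5,"ty": 0,"tz": 0,"wx": 0,"wy": 0,"wz": 0,"gripper": 0},{"tx": -6,"ty": 0,"tz": 0,"wx": 0,"wy": 0,"wz": 0,"gripper": 0},{"tx": -6.5,"ty": 0,"tz": 0,"wx": 0,"wy": 0,"wz": 0,"gripper": 0}]'

```text
time: 20.18
position: [0.4636, 0.0554, 0.0153]
tool_rot: [-2.089, -2.341, -0.006]
ft_force: [-1.4, 12.9, 0.6]
grip_width: 0.004
grip_force: 6.2
```

```bash
python3 - <<'E'
from h import *
for i in range(4): where(); s=vision.get_image('side')
E
```

```text
t 20.18 stand xy mm [-30.  124.9] z 15.3 yaw err deg 0.03 tilt [-0.0005  0.0052] f along x,y,z [ 0.05 12.93  0.58] g 0.004 6.2
t 20.23 stand xy mm [-30. 125.] z 15.3 yaw err deg 0.04 tilt [-0.0005  0.0052] f along x,y,z [-0.34 11.31  0.35] g 0.006 5.7
t 20.28 stand xy mm [-30. 125.] z 15.3 yaw err deg 0.05 tilt [-0.0004  0.0051] f along x,y,z [ 0.11 11.99 -0.23] g 0.005 5.6
t 20.33 stand xy mm [-30. 125.] z 15.3 yaw err deg 0.05 tilt [-0.0005  0.005 ] f along x,y,z [-0.75 11.1   1.15] g 0.006 5.6
```

The wedge stayed put at 125 mm and takes about 12 N. Backing off now.

>>> jog_arm --increments '[{"tx": 6,"ty": 0,"tz": 0,"wx": 0,"wy": 0,"wz": 0,"gripper": 0},{"tx": 20,"ty": 0,"tz": 0,"wx": 0,"wy": 0,"wz": 0,"gripper": 0},{"tx": 35,"ty": 0,"tz": -5,"wx": 0,"wy": 0,"wz": 0,"gripper": 0},{"tx": 45,"ty": 0,"tz": -35,"wx": 0,"wy": 0,"wz": 0,"gripper": 0},{"tx": 45,"ty": 0,"tz": -70,"wx": 0,"wy": 0,"wz": 0,"gripper": 0}]'

```text
time: 20.8
position: [0.4565, 0.097, 0.0839]
tool_rot: [-2.088, -2.343, 0.007]
ft_force: [0.9, 0.2, -0.4]
grip_width: 0.003
grip_force: 0.0
```

>>> jog_arm --increments '[{"tx": 0,"ty": 0,"tz": 0,"wx": 0,"wy": 0,"wz": 0,"gripper": 0},{"tx": 0,"ty": 0,"tz": 0,"wx": 0,"wy": 0,"wz": 0,"gripper": 0},{"tx": 0,"ty": 0,"tz": 0,"wx": 0,"wy": 0,"wz": 0,"gripper": 0},{"tx": 0,"ty": 0,"tz": 0,"wx": 0,"wy": 0,"wz": 0,"gripper": 0},{"tx": 0,"ty": 0,"tz": 0,"wx": 0,"wy": 0,"wz": 0,"gripper": 0}]'

```text
time: 21.22
position: [0.4581, 0.0955, 0.084]
tool_rot: [-2.092, -2.342, 0.003]
ft_force: [-0.9, 0.9, 0.5]
grip_width: 0.004
grip_force: 0.0
```

```bash
python3 - <<'E'
from h import *
where(); print(ctrl.close_job())
E
```

```text
t 21.22 stand xy mm [-31.  165.4] z 84.0 yaw err deg -0.07 tilt [-0.0024 -0.0008] f along x,y,z [-0.77  0.96  0.48] g 0.004 0.0
the job is handed in; nothing more can be done
None
```

The wedge is driven in with a push of about 12 N, it stayed put when I eased off, the arm is clear, and the job is handed in at about 21 s; no verdict came back.

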